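# Set up the folding photo stand for a label photo

## Robot

A 6-joint arm with a two-finger parallel gripper is mounted at the origin on a cart in front of the work surface, level with it; the furniture and walls round the work are solid. World frame = base frame: x ahead of the robot, y to its left, z up, the work surface at z = 0. Lengths are in m, angles in rad, forces in N, time in s.
With the tool pointing down it reaches from about 0.25 to 0.85 m from the base axis. Payload 12.5 kg.
Tool frame: the origin (TCP) lies midway between the tips of the shut fingers; the grasp point (between the pads) lies 19 mm behind it (grip_depth is the z of the grasp point in the tool frame, in m); z points along the fingers, y is the line along which they close (so a half turn about z gives the same grasp; the last joint's range is limited). The gripper opens to 93 mm and grips with 3 to 60 N. Pads are 15 mm wide; open, the fingers measure 128 mm over their backs; the gripper's body (75 mm by 188 mm) begins 65 mm behind the grasp point.
Start: joints at [1.235, 0.351, 1.652, -0, 1.139, -0.085], TCP at [0.136, 0.533, 0.219] pointing down, gripper open.
Joint ranges: [-2.75, 2.75], [-0.79, 2.1], [0.01, 2.65], [-1.57, 4.71], [0.07, 3.14], [-2.87, 2.87]. Speed limits (rad/s): [2.22, 2.22, 2.79, 3.14, 3.14, 3.14].

## Interface

Orientations are given as a unit quaternion [w, x, y, z].
In Python, from cell import get_state, get_image, job_done, grip_depth gives the robot as it stands.
- The arm moves only by the tool arm_command, never from a script. Its argument "moves" is a list that holds one entry, the list of rows, each a list of 4 numbers: the shift along the tool's x, y, z in cm, then the turn about the tool's z in rad. In form: [[[tx, ty, tz, roll], ...]]. A call has 1 to 12 rows; each row shifts and turns the commanded pose from where the row before left it, along the tool's axes as they then stand; what a row does not reach is not made up. A row lasts 1/12 s, in which the tool goes at most 41.7 mm and 7.16 degrees, less where a joint would pass 70% of its speed; a pose out of reach is approached as far as the arm can. A call is refused whole if a number of a shift passes 4.17 or a number of a turn 0.125, either way. A call with a gripper value outside its range is refused whole. "fingers" is the gripper command: -1 is shut, 1 is fully open, values between are in proportion, set as the call begins (left out, the last holds). The fingers move at their own pace and stop on an object; "force" is the grip in N (left out, the last holds). Time passes only in rows, so rows that do not move let the fingers close. It gives the time, the measured TCP pose, the force, the opening and the grip force at its end, in the units of the state.
- get_state(): the state, without advancing time (a new reading comes with each control period).
- get_image(name): name is "scene" or "top" or "wrist"; returns a dict with "image" (384x512x3 uint8, red, green, blue), "intrinsics" (3x3 intrinsics, pixels), "camera_from_world" (4x4, takes a point from world to camera coordinates); the wrist camera has in their place "tool_from_camera" (4x4, takes a point from camera to tool coordinates, whose origin is the TCP and whose axes are the flange's). Camera axes: x right, y down, z forward; pixel columns grow to the right and rows downward; lengths in m; the calibration is good to about 2 mm. A picture is of the moment at which its call begins: read the wrist's pose just before it. There is no depth.
- job_done(): hands the job in; it is judged then, once.
The state is a dict: "time": time; "qpos": joint angles; "joint_vel": joint speeds; "joint_efforts": joint torques, N m; "eef_pos": TCP position; "ee_rot": TCP orientation; "contact_force": force on the tool from outside, world axes, zero at the start; "ft_torque": the same for the moment, N m; "gripper_width": opening from 0.0 (shut) to 1.0 (fully open); "finger_force": force on a finger pad.
Only numpy, scipy, OpenCV 4.12 (cv2) and the standard library are available. Lean on these libraries where they do the work, as an engineer would, in place of code of your own. Each camera call takes 0.05 s, during which the arm holds its last target. There are 200 camera calls.

## Task

Get the folding photo stand ready for a picture of the samples. First draw the locking pin out of the clevis on the stand's right-hand side and park it, lying level and head outward, down in the open notch behind it; then raise the stiff lid to 105 degrees from shut (a little past upright, in line with the index rib on the left), where it stays by itself as the backdrop. Then stand all the samples that stand on the near right part of the bench (red-capped and black-capped small bottles, squat jars) upright on the tray, and leave the timer, tape roll, pen and petri dish where they are.

Things in the scene. Friction and masses are not known exactly. Their poses are not given: they have to be found in the camera images.
- stand: photo stand: grey shallow tray with a flat folding lid, fixed to the bench, 160 mm deep (x) by 300 mm wide (y), rim top 32 mm high. Origin: centre of its underside; z up, x from its front (handle side) to its back (hinge side), y to its left. On its right (-y): the clevis with the pin, and behind it the notch. On its left: the index rib.
- bore (a point): mouth of the clevis bore, at (-45, -217, 42) mm in the stand's frame, axes as the stand's. Two cheeks with the lid's ear between them, each 34 mm long in x, 57 mm high, y from -178 to -217 mm, have a 13 mm square bore along y, its axis 42 mm above the bench.
- index (a point): tip of the dark thin index rib fixed beside the lid's left edge (stand's y = 153 to 159 mm). The rib runs straight from the hinge axis 115 mm up and backward at 105 degrees: the lid is at 105 degrees when it is parallel to the rib.
- tray (a point): centre of the tray's floor, 10 mm above the bench; axes as the stand's. The floor inside the walls is 140 mm (x) by 280 mm (y), walls 22 mm high above it and 10 mm thick.
- notch (a point): where the pin's origin lies when parked: (38, -219, 37) mm in the stand's frame, axes as the stand's. The notch is a straight U channel along the stand's y, open at the top and both ends: 15 mm wide, floor 32 mm and wall tops 50 mm above the bench, walls 9 mm thick, y from -173 to -215 mm; from there to the tray only a 32 mm high block.
- hinge (a point): middle of the lid's hinge axis (which runs along the stand's y), at x = +80, z = 40 mm in the stand's frame.
- lid (a joint): lid angle in radians: 0 shut (flat), grows as the front edge rises, 1.571 upright, 1.833 = 105 degrees (leaning back), stop at 2.4. The hinge is stiff (about 0.7 N m of friction): the lid stays wherever it is left. It cannot open while the pin is in the bore. The ear on its right edge (125 mm from the hinge axis) rises with it.
- lid_grip (a point): centre of the lid's handle, a black barrel of 20 mm diameter and 26 mm length, axis along the stand's y (pinch it on its two ends, or round it), on an 11 mm wide stem in the middle of the lid's front edge; 198 mm from the hinge axis, 35 mm in front of the edge of the 14 mm thick lid. Height 40 mm when shut.
- pin: locking pin: square steel shank 10 x 10 x 46 mm, black square head 22 x 22 x 32 mm, 0.06 kg. Origin on its axis where shank meets head; shank along its own +y, head along -y. At the start it sits level in the bore, origin at (-45, -221, 40.5) mm in the stand's frame, head outward, axes as the stand's; it draws out along the stand's -y and is free after 45 mm.
- bottle_1: white bottle with a red screw cap: body 48 mm in diameter up to 70 mm, cap 28 mm in diameter, 84 mm tall in all, about 0.07 kg; stands on the bench to the robot's right at the start. Origin: centre of its underside; z along its axis to the top. May be absent.
- bottle_2: white bottle with a red screw cap: body 48 mm in diameter up to 70 mm, cap 28 mm in diameter, 84 mm tall in all, about 0.07 kg; stands on the bench to the robot's right at the start. Origin: centre of its underside; z along its axis to the top. May be absent.
- bottle_3: brown bottle with a black screw cap: body 54 mm in diameter up to 79 mm, cap 30 mm in diameter, 94 mm tall in all, about 0.11 kg; stands on the bench to the robot's right at the start. Origin: centre of its underside; z along its axis to the top. May be absent.
- jar_1: squat lidded sample jar, 56 mm in diameter, 50 mm tall, about 0.12 kg; stands on the bench to the robot's right at the start. Origin: centre of its underside; z along its axis to the top. May be absent.
- jar_2: squat lidded sample jar, 56 mm in diameter, 50 mm tall, about 0.12 kg; stands on the bench to the robot's right at the start. Origin: centre of its underside; z along its axis to the top. May be absent.
- bench_timer: bench timer 66 x 66 x 20 mm, a bystander; origin at the centre of its underside
- tape: roll of tape 94 mm wide, 19 mm high, a bystander; origin at the centre of its underside
- pen: marker pen 140 mm long, lying, a bystander; origin under its middle
- dish: petri dish 88 mm in diameter, 15 mm high, a bystander; origin at the centre of its underside
There are look-alikes about, which are no part of the job. What is shaped like the jar_2 but orange is not meant.

How it is judged:
On the way, in this order (a step that is already met when the one before it is completed fails the run):
1. the pin lies parked in the notch, let go, with the lid still shut (x of pin in the frame of notch between -0.005 and 0.005 m and y of pin in the frame of notch between -0.012 and 0.008 m and z of pin in the frame of notch between -0.005 and 0.005 m and angle between the y axis of pin and the y axis of stand, either way round below 0.15 rad and linear speed of pin below 0.03 m/s and contact force between the fingers and pin below 0.2 N and value of joint lid below 0.12 rad), for 0.3 s.
2. the lid stands by itself at 105 degrees (6 degrees either way), let go (value of joint lid between 1.728 and 1.937 rad and velocity of joint lid between -0.05 and 0.05 rad/s and contact force between the fingers and lid below 0.2 N), for 0.4 s.
At the end, for the whole second after the job is handed in: Lid at 105 degrees within 6; pin lying in the notch, origin within 5 mm of the notch point across and in height and 12 mm out to 8 mm in along it, aligned within 0.15 rad; every bottle still, upright within 0.1 rad, on the tray floor within 50 mm of its centre in x and 120 mm in y (value of joint lid between 1.728 and 1.937 rad and x of pin in the frame of notch between -0.005 and 0.005 m and y of pin in the frame of notch between -0.012 and 0.008 m and z of pin in the frame of notch between -0.005 and 0.005 m and angle between the y axis of pin and the y axis of stand, either way round below 0.15 rad and linear speed of each of pin, bottle_1, bottle_2, bottle_3, jar_1, jar_2 below 0.03 m/s and contact force between the fingers and pin below 0.2 N and x of bottle_1 in the frame of tray between -0.05 and 0.05 m and y of bottle_1 in the frame of tray between -0.12 and 0.12 m and z of bottle_1 in the frame of tray between -0.005 and 0.006 m and angle between each of bottle_1, bottle_2, bottle_3, jar_1, jar_2's own z axis and vertical below 0.1 rad and x of bottle_2 in the frame of tray between -0.05 and 0.05 m and y of bottle_2 in the frame of tray between -0.12 and 0.12 m and z of bottle_2 in the frame of tray between -0.005 and 0.006 m and x of bottle_3 in the frame of tray between -0.05 and 0.05 m and y of bottle_3 in the frame of tray between -0.12 and 0.12 m and z of bottle_3 in the frame of tray between -0.005 and 0.006 m and x of jar_1 in the frame of tray between -0.05 and 0.05 m and y of jar_1 in the frame of tray between -0.12 and 0.12 m and z of jar_1 in the frame of tray between -0.005 and 0.006 m and x of jar_2 in the frame of tray between -0.05 and 0.05 m and y of jar_2 in the frame of tray between -0.12 and 0.12 m and z of jar_2 in the frame of tray between -0.005 and 0.006 m); the robot touches nothing.
It fails at once if the timer is pushed more than 40 mm away (distance of bench_timer from where it was at the start of the episode above 0.04 m).
It fails at once if the tape roll is pushed more than 40 mm away (distance of tape from where it was at the start of the episode above 0.04 m).
It fails at once if the pen is pushed more than 40 mm away (distance of pen from where it was at the start of the episode above 0.04 m).
It fails at once if the petri dish is pushed more than 40 mm away (distance of dish from where it was at the start of the episode above 0.04 m).
Of bottle_1, bottle_2, bottle_3, jar_1, jar_2 only 3 to 4 are there at a start; the rules pass over those that are not, and their reading is None.
At some moment in a run one of jar_1, jar_2 may be knocked a few centimetres aside while the robot is not near it.
Once in a run the grip may slacken for a moment while it holds something.
It also fails if it takes over 210 s, if anything falls off the work surface, if the arm or the gripper's body presses on something with over 40 N, if the wrist force passes 120 N, or if a joint passes its speed limit or range.

## Working session

There is one attempt and no reset: what is moved stays moved. The work goes in short steps, Python scripts to look and compute and a tool call to move; the robot and the scene stay as the last step left them, time stands still between calls to the robot, and variables do not carry over. Pictures are saved under pics/ and viewed, at most 14 in all, crops included, and the job is handed in when it is done.

Besides the shell and the picture viewer there is one more tool, called after ">>>" by a JSON object that holds its "name" and its "arguments", one argument or row to a line. arm_command: Moves the arm, as the interface text tells. Its arguments: {"type":"object","properties":{"moves":{"type":"array"},"fingers":{"type":"number"},"force":{"type":"number"}},"required":["moves"]}

```bash
ls; mkdir -p pics; python3 - <<'E'
from cell import *
import cv2,numpy as np
s=get_state();print(s)
for n in("scene","top"):
    d=get_image(n);cv2.imwrite(f"pics/{n}0.png",cv2.cvtColor(d["image"],cv2.COLOR_RGB2BGR));print(n,d["intrinsics"],np.round(d["camera_from_world"],4).tolist())
d=get_image("wrist");print(d["intrinsics"],d["tool_from_camera"],grip_depth)
E
```

```text
pics
{'time': 0.0, 'qpos': array([ 1.23539424e+00,  3.51219154e-01,  1.65244761e+00,  2.14550058e-06,
        1.13910097e+00, -8.46327153e-02]), 'joint_vel': array([-0.00101118, -0.00031385, -0.00043691,  0.00069377,  0.00103323,
        0.00095911]), 'joint_efforts': array([ 1.45539263e-03, -4.97317815e+01, -2.85269451e+01,  6.99755014e-02,
        2.55664618e-02, -7.00306168e-05]), 'eef_pos': array([0.13635646, 0.53246103, 0.21810185]), 'ee_rot': array([-1.23441341e-04,  1.25056832e-01,  9.92149406e-01, -5.74427768e-04]), 'contact_force': array([ 0.56634811, -0.16488329,  0.68030405]), 'ft_torque': array([0.03725277, 0.01127185, 0.01605938]), 'finger_force': 0.0, 'gripper_width': 1.0006767919550663}
scene [[361.44542695   0.         256.91728904]
 [  0.         361.44542695 190.92685005]
 [  0.           0.           1.        ]] [[0.9543, 0.2987, 0.012, -0.4957], [0.2449, -0.7581, -0.6044, -0.0763], [-0.1715, 0.5797, -0.7966, 1.4439], [0.0, 0.0, 0.0, 1.0]]
top [[499.39064682   0.         258.3876073 ]
 [  0.         499.39064682 192.70497495]
 [  0.           0.           1.        ]] [[-0.0268, -0.9996, 0.0089, -0.0036], [-0.9973, 0.0261, -0.0685, 0.5253], [0.0682, -0.0107, -0.9976, 1.6866], [0.0, 0.0, 0.0, 1.0]]
[[339.07638005   0.         255.76634698]
 [  0.         339.07638005 181.18901075]
 [  0.           0.           1.        ]] [[-1.62272179e-04 -9.53753245e-01 -3.00590621e-01  8.45464313e-02]
 [ 9.99999981e-01 -1.87383455e-04  5.47102956e-05  1.61934923e-04]
 [-1.08505831e-04 -3.00590606e-01  9.53753257e-01 -1.64477948e-01]
 [ 0.00000000e+00  0.00000000e+00  0.00000000e+00  1.00000000e+00]] -0.0188
```

View pics/top0.png

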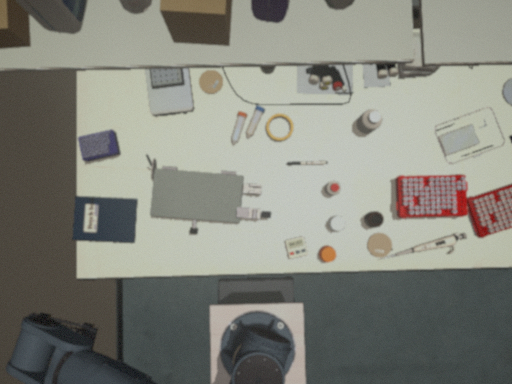

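View pics/scene0.png

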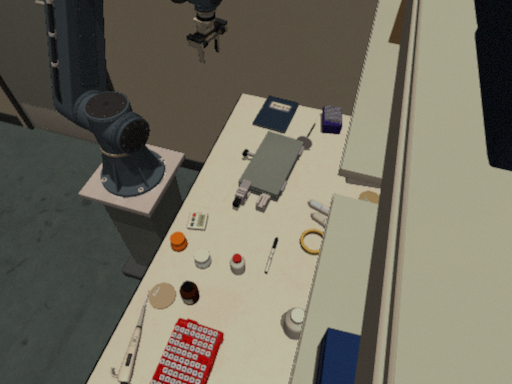

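The top view shows the lid centred at about (198,195), handle (194,230), pin head (265,215) and notch (252,188). The samples are the red-capped bottle (333,188), the white jar (337,224) and the brown bottle (374,219). The orange decoy is at (327,254).

```bash
cat > h.py <<'E'
from cell import *
import cv2,numpy as np
from scipy.spatial.transform import Rotation as R
def cam(n):
    s=get_state();d=get_image(n)
    if n=="wrist":
        q=s["ee_rot"];T=np.eye(4);T[:3,:3]=R.from_quat([q[1],q[2],q[3],q[0]]).as_matrix();T[:3,3]=s["eef_pos"]
        W=T@d["tool_from_camera"]
    else: W=np.linalg.inv(d["camera_from_world"])
    return cv2.cvtColor(d["image"],cv2.COLOR_RGB2BGR),d["intrinsics"],W
def p2w(K,W,uv,z):
    r=W[:3,:3]@np.linalg.solve(K,[uv[0],uv[1],1]);o=W[:3,3]
    return (o+r*(z-o[2])/r[2])[:3]
def w2p(K,W,p):
    c=np.linalg.inv(W)@np.r_[p,1];c=K@c[:3];return c[:2]/c[2]
E
python3 - <<'E'
from h import *
im,K,W=cam("top")
c=cv2.resize(im[135:265,140:395],None,fx=3.1,fy=3.1,interpolation=cv2.INTER_CUBIC);cv2.imwrite("pics/c1.png",c)
for n,u,z in[("lidc",(198,195),.047),("handle",(194,231),.05),("pinhead",(265,215),.05),("red",(333,188),.084),("jar",(337,224),.05),("brown",(374,219),.094),("orange",(327,254),.05),("timer",(296,248),.02)]:print(n,p2w(K,W,u,z).round(3))
E
```

```text
lidc [0.521 0.185 0.047]
handle [0.401 0.2   0.05 ]
pinhead [ 0.448 -0.037  0.05 ]
red [ 0.53  -0.262  0.084]
jar [ 0.411 -0.277  0.05 ]
brown [ 0.424 -0.391  0.094]
orange [ 0.313 -0.24   0.05 ]
timer [ 0.334 -0.14   0.02 ]
```

View pics/c1.png

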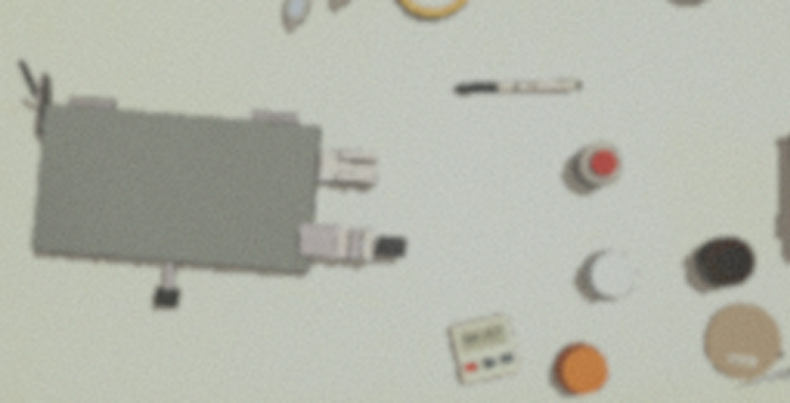

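```bash
python3 - <<'E'
from h import *
im,K,W=cam("top")
f=lambda u,z:p2w(K,W,(u[0]/3.1+140-.34,u[1]/3.1+135-.34),z)[:2]
pts=[((45,105),.047,(75,150)),((321,127),.047,(75,-150)),((305,273),.047,(-83,-150)),((33,253),.047,(-83,150)),((166,297),.048,(-118,0)),((391,247),.0515,(-45,-237))]
P=np.array([f(u,z) for u,z,_ in pts]);L=np.array([l for *_,l in pts])/1e3
lc=L.mean(0);pc=P.mean(0);U,S,Vt=np.linalg.svd((L-lc).T@(P-pc));Rr=(U@Vt).T;t=pc-Rr@lc
print(Rr,t,np.degrees(np.arctan2(Rr[1,0],Rr[0,0])));print(((Rr@L.T).T+t-P).round(4))
for n,u,z in[("red",(603,163),.084),("jar",(612,274),.05),("brown",(726,260),.094),("pinhead",(391,247),.0515),("notch",(350,169),.05)]:print(n,f(u,z).round(3))
E
```

```text
[[ 0.99412696  0.1082201 ]
 [-0.1082201   0.99412696]] [0.52154136 0.19028725] -6.212722482468318
[[-0.0012  0.0006]
 [-0.002   0.0007]
 [-0.0015 -0.0033]
 [ 0.0016  0.0028]
 [ 0.0017 -0.0003]
 [ 0.0014 -0.0006]]
red [ 0.532 -0.266]
jar [ 0.414 -0.277]
brown [ 0.426 -0.39 ]
pinhead [ 0.45 -0.04]
notch [0.535 0.002]
```

```bash
cat >> h.py <<'E'
RS=np.array([[.99413,.10822],[-.10822,.99413]]);TS=np.array([.5215,.1903])
def st(x,y): return RS@np.array([x,y])/1e3+TS   # stand mm -> world m
def plan(xy,z,yaw):  # target TCP, yaw deg of tool y; print roll, then shift (cm) in tool axes after the roll
    s=get_state();q=s["ee_rot"];M=R.from_quat([q[1],q[2],q[3],q[0]]).as_matrix()
    cur=np.arctan2(M[1,1],M[0,1]);d=(np.radians(yaw)-cur+np.pi)%(2*np.pi)-np.pi
    M2=M@R.from_euler("z",-d).as_matrix()
    v=100*M2.T@(np.r_[xy,z]-s["eef_pos"]);print("roll",round(-d,4),"shift cm",v.round(2),"rows",np.ceil(np.linalg.norm(v)/4.1),"tilt",np.degrees(np.arccos(-M[2,2])).round(2),"j6",s["qpos"][5].round(2),"t",round(s["time"],1))
E
python3 - <<'E'
from h import *
plan(st(-45,-239),.16,-6.2)
E
```

```text
roll 1.4282 shift cm [-53.77  37.47   5.87] rows 17.0 tilt 0.03 j6 -0.08 t 0.2
```

>>> {"name": "arm_command", "arguments": {
  "moves": [
    [[0,0,0,0.119],[0,0,0,0.119],[0,0,0,0.119],[0,0,0,0.119],[0,0,0,0.119],[0,0,0,0.119],[0,0,0,0.119],[0,0,0,0.119],[0,0,0,0.119],[0,0,0,0.119],[0,0,0,0.119],[0,0,0,0.119]]
  ],
  "fingers": 0.1,
  "force": 25
}}

```text
time: 1.25
eef_pos: [0.1364, 0.5327, 0.2185]
ee_rot: [0.0, 0.746, 0.666, -0.0]
contact_force: [-0.2, -0.9, 0.4]
gripper_width: 0.545
finger_force: 0.0
```

```bash
python3 - <<'E'
from h import *
plan(st(-45,-239),.16,-6.2)
E
```

```text
roll -0.0057 shift cm [-53.78  37.47   5.86] rows 17.0 tilt 0.01 j6 1.35 t 1.2
```

>>> {"name": "arm_command", "arguments": {
  "moves": [
    [[-2.24,1.56,0.24,0],[-2.24,1.56,0.24,0],[-2.24,1.56,0.24,0],[-2.24,1.56,0.24,0],[-2.24,1.56,0.24,0],[-2.24,1.56,0.24,0],[-2.24,1.56,0.24,0],[-2.24,1.56,0.24,0],[-2.24,1.56,0.24,0],[-2.24,1.56,0.24,0],[-2.24,1.56,0.24,0],[-2.24,1.56,0.24,0]]
  ]
}}

```text
time: 2.25
eef_pos: [0.294, 0.2442, 0.1898]
ee_rot: [0.0, 0.744, 0.668, 0.0]
contact_force: [0.5, 0.4, 0.5]
gripper_width: 0.548
finger_force: 0.0
```

>>> {"name": "arm_command", "arguments": {
  "moves": [
    [[-2.24,1.56,0.24,0],[-2.24,1.56,0.24,0],[-2.24,1.56,0.24,0],[-2.24,1.56,0.24,0],[-2.24,1.56,0.24,0],[-2.24,1.56,0.24,0],[-2.24,1.56,0.24,0],[-2.24,1.56,0.24,0],[-2.24,1.56,0.24,0],[-2.24,1.56,0.24,0],[-2.24,1.56,0.24,0],[0,0,0,0]]
  ]
}}

```text
time: 3.25
eef_pos: [0.4394, -0.0211, 0.1632]
ee_rot: [0.001, 0.745, 0.667, 0.0]
contact_force: [0.3, 0.5, -0.1]
gripper_width: 0.55
finger_force: 0.0
```

```bash
python3 - <<'E'
from h import *
plan(st(-45,-239),.16,-6.2)
im,K,W=cam("wrist");cv2.imwrite("pics/w1.png",im)
print(W.round(3).tolist())
for n,p in dict(pinhead=(-45,-237,51.5),bore=(-45,-217,57),notch=(38,-215,50)).items():print(n,w2p(K,W,np.r_[st(p[0],p[1]),p[2]/1e3]).round(1))
E
```

```text
roll -0.0022 shift cm [-1.99  1.37  0.33] rows 1.0 tilt 0.07 j6 -0.04 t 3.2
[[0.994, -0.105, -0.033, 0.449], [-0.11, -0.948, -0.3, 0.063], [0.0, 0.302, -0.953, 0.328], [0.0, 0.0, 0.0, 1.0]]
pinhead [271.8 197.9]
bore [272.4 177.8]
notch [369.5 172.9]
```

View pics/w1.png

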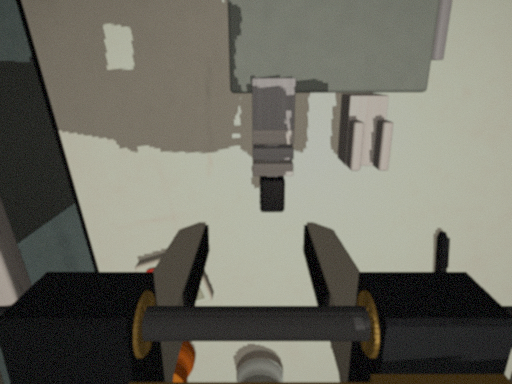

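>>> {"name": "arm_command", "arguments": {
  "moves": [
    [[-1.8,1.37,0,-0.002],[0,0,2,0],[0,0,2,0],[0,0,2,0],[0,0,2,0],[0,0,2,0],[0,0,2,0],[0,0,2,0],[0,0,0,0],[0,0,0,0]]
  ]
}}

```text
time: 4.13
eef_pos: [0.4486, -0.0368, 0.0233]
ee_rot: [-0.001, 0.743, 0.669, -0.001]
contact_force: [0.6, -0.8, 0.5]
gripper_width: 0.55
finger_force: 0.0
```

```bash
python3 - <<'E'
from h import *
plan(st(-45,-237),.023,-6.2)
E
```

```text
roll 0.0028 shift cm [-0.34  0.29  0.03] rows 1.0 tilt 0.12 j6 -0.08 t 4.1
```

>>> {"name": "arm_command", "arguments": {
  "moves": [
    [[-0.3,0.29,0,0.002],[0,0,0,0],[0,0,0,0]]
  ]
}}

```text
time: 4.38
eef_pos: [0.4527, -0.0409, 0.0245]
ee_rot: [0.001, 0.744, 0.668, 0.001]
contact_force: [0.0, -0.1, -0.1]
gripper_width: 0.552
finger_force: 0.0
```

>>> {"name": "arm_command", "arguments": {
  "moves": [
    [[0,0,0,0],[0,0,0,0],[0,0,0,0],[0,0,0,0],[0,0,0,0],[0,0,0,0],[0,0,0,0],[0,0,0,0]]
  ],
  "fingers": -1,
  "force": 25
}}

```text
time: 5.05
eef_pos: [0.4519, -0.0407, 0.0235]
ee_rot: [-0.0, 0.744, 0.668, -0.0]
contact_force: [-0.7, -0.2, 1.6]
gripper_width: 0.233
finger_force: 25.0
```

>>> {"name": "arm_command", "arguments": {
  "moves": [
    [[-0.3,0,0,0],[-0.5,0,0,0],[-0.5,0,0,0],[-0.6,0,0,0],[-0.6,0,0,0],[-0.6,0,0,0],[-0.6,0,0,0],[-0.6,0,0,0],[-0.6,0,0,0],[-0.6,0,0,0],[-0.5,0,0,0],[0,0,0,0]]
  ],
  "force": 40
}}

```text
time: 6.05
eef_pos: [0.4454, -0.1013, 0.0234]
ee_rot: [0.0, 0.744, 0.668, 0.0]
contact_force: [0.3, 0.9, -0.5]
gripper_width: 0.234
finger_force: 40.0
```

```bash
python3 - <<'E'
from h import *
plan(st(38,-235),.09,-6.2)
im,K,W=cam("wrist");cv2.imwrite("pics/w2.png",im)
print(w2p(K,W,np.r_[st(-45,-297+0),.0405+.011]))
E
```

```text
roll -0.0005 shift cm [ 6.31  8.21 -6.66] rows 4.0 tilt 0.01 j6 -0.22 t 6.0
[254.17314064 265.47120141]
```

View pics/w2.png

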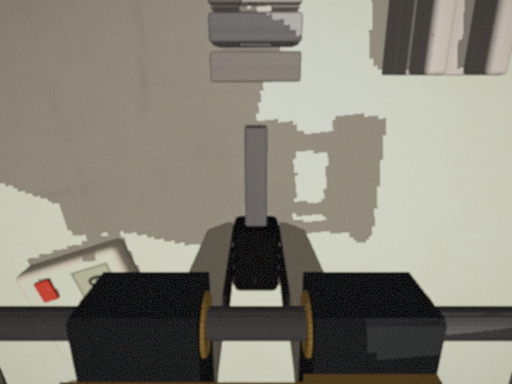

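```bash
python3 - <<'E'
from h import *
im,K,W=cam("wrist");s=get_state()
f=lambda uv,z:((RS.T@(p2w(K,W,uv,z)[:2]-TS))*1e3).round(1)
print("tcp",(RS.T@(s["eef_pos"][:2]-TS)*1e3).round(1))
print("headfront",f((256,218),.053),"tip",f((256,126),.047),"cheek end top",f((254,52),.057),f((254,80),.042))
for p in[(38-7.5,-215,50),(38+7.5,-215,50),(38-16.5,-215,50),(38+16.5,-215,50)]:print(w2p(K,W,np.r_[st(p[0],p[1]),p[2]/1e3]).round(0))
g=im[60:72].mean(2).mean(0);print(g[376:512:3].round().astype(int).tolist())
E
```

```text
tcp [ -44.2 -297.3]
headfront [ -44.2 -272.3] tip [ -44.2 -233.5] cheek end top [ -44.9 -205.4] [ -45.1 -215.3]
[448.  79.]
[486.  79.]
[425.  79.]
[510.  79.]
[164, 145, 107, 67, 64, 65, 69, 66, 64, 65, 87, 86, 66, 64, 66, 67, 84, 145, 179, 192, 191, 189, 187, 178, 183, 186, 188, 160, 135, 115, 63, 64, 63, 64, 63, 62, 71, 120, 158, 181, 184, 183, 182, 179, 179, 190]
```

>>> {"name": "arm_command", "arguments": {
  "moves": [
    [[0,0,-1.5,0],[0,0,-1.5,0],[0,0,-1.0,0],[0,1.5,0,0],[0,1.5,0,0],[0,1.5,0,0],[0,1.5,0,0],[0,1.5,0,0],[0,0.7,0,0],[0,0,0,0]]
  ]
}}

```text
time: 6.98
eef_pos: [0.5279, -0.1092, 0.0634]
ee_rot: [0.0, 0.744, 0.668, 0.0]
contact_force: [-0.7, 0.3, -0.4]
gripper_width: 0.235
finger_force: 40.0
```

>>> {"name": "arm_command", "arguments": {
  "moves": [
    [[1,0,0,0],[1,0,0,0],[1,0,0,0],[1,0,0,0],[1,0,0,0],[0.9,0,0,0],[0,0,0,0],[0,0,0,0],[0,0,0,0]]
  ]
}}

```text
time: 7.73
eef_pos: [0.5333, -0.0507, 0.0634]
ee_rot: [0.0, 0.744, 0.668, -0.0]
contact_force: [0.4, -0.6, -0.8]
gripper_width: 0.232
finger_force: 40.0
```

```bash
python3 - <<'E'
from h import *
plan(st(38,-237.5),.062,-6.2)
im,K,W=cam("wrist");cv2.imwrite("pics/w3.png",im)
E
```

```text
roll 0.0004 shift cm [0.08 0.02 0.14] rows 1.0 tilt 0.01 j6 -0.07 t 7.7
```

View pics/w3.png

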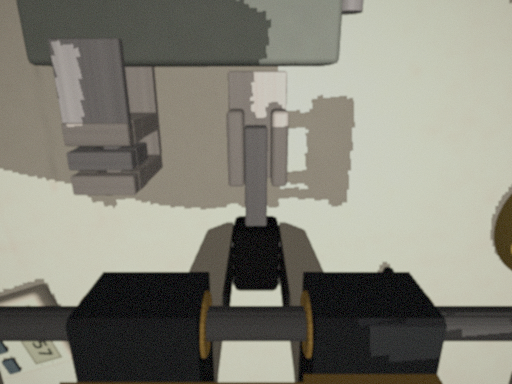

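>>> {"name": "arm_command", "arguments": {
  "moves": [
    [[0,0.06,0.7,0],[0,0,0.7,0],[0,0,0.6,0],[0,0,0.6,0],[0,0,0.6,0],[0,0,0.4,0],[0,0,0.4,0],[0,0,0.1,0],[0,0,0,0],[0,0,0,0]]
  ]
}}

```text
time: 8.62
eef_pos: [0.534, -0.0506, 0.0226]
ee_rot: [0.0, 0.744, 0.668, 0.0]
contact_force: [-1.4, -0.3, -0.7]
gripper_width: 0.236
finger_force: 40.0
```

```bash
python3 - <<'E'
from h import *
s=get_state();print(s["contact_force"],s["ft_torque"])
plan(st(38,-237.5),.020,-6.2)
E
```

```text
[-1.35170338 -0.29968023 -0.70063591] [-0.14080687  0.06656594 -0.02662208]
roll 0.0002 shift cm [ 0.07 -0.05  0.26] rows 1.0 tilt 0.01 j6 -0.07 t 8.6
```

>>> {"name": "arm_command", "arguments": {
  "moves": [
    [[0,-0.04,0.1,0],[0,0,0.1,0],[0,0,0.05,0],[0,0,0,0],[0,0,0,0]]
  ]
}}

```text
time: 9.03
eef_pos: [0.5335, -0.0506, 0.02]
ee_rot: [0.0, 0.744, 0.668, 0.0]
contact_force: [0.2, -0.1, -0.3]
gripper_width: 0.233
finger_force: 40.0
```

>>> {"name": "arm_command", "arguments": {
  "moves": [
    [[0,0,0,0],[0,0,0,0],[0,0,0,0],[0,0,0,0],[0,0,0,0],[0,0,0,0],[0,0,-1,0],[0,0,-2,0],[0,0,-2,0],[0,0,-2,0],[0,0,-2,0],[0,0,0,0]]
  ],
  "fingers": 0.1
}}

```text
time: 10.03
eef_pos: [0.5354, -0.0509, 0.1141]
ee_rot: [0.002, 0.744, 0.668, 0.002]
contact_force: [0.2, 0.2, 0.6]
gripper_width: 0.546
finger_force: 0.0
```

```bash
python3 - <<'E'
from h import *
plan(st(-118,0),.16,-6.2)
im,K,W=cam("wrist");cv2.imwrite("pics/w4.png",im)
for p in[(38,-219+46,42),(38,-219,48),(38,-251,48),(38,-215,50)]:print(w2p(K,W,np.r_[st(p[0],p[1]),p[2]/1e3]).round(0))
E
```

```text
roll 0.0003 shift cm [ 23.83 -15.76  -4.69] rows 8.0 tilt 0.34 j6 -0.07 t 10.0
[253. 104.]
[253. 171.]
[253. 213.]
[253. 166.]
```

View pics/w4.png

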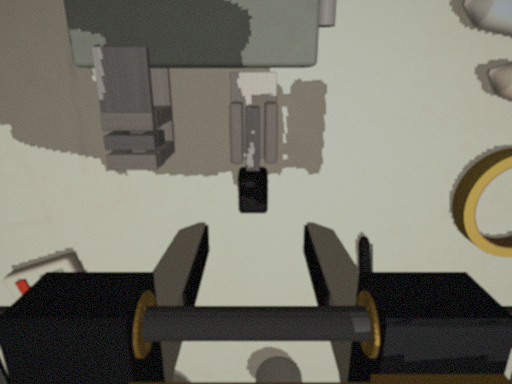

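Pin is parked in the notch (head at about (253,190), shank inside the channel). On to the lid.

>>> {"name": "arm_command", "arguments": {
  "moves": [
    [[0,0,-2,-0.12],[0,0,-2,-0.12],[0,0,-0.6,-0.12],[0,0,0,-0.12],[0,0,0,-0.12],[0,0,0,-0.12],[0,0,0,-0.12],[0,0,0,-0.12],[0,0,0,-0.12],[0,0,0,-0.12],[0,0,0,-0.12],[0,0,0,-0.12]]
  ]
}}

```text
time: 11.08
eef_pos: [0.533, -0.0505, 0.155]
ee_rot: [-0.001, 0.116, 0.993, 0.0]
contact_force: [-0.9, 0.0, -0.7]
gripper_width: 0.552
finger_force: 0.0
```

```bash
python3 - <<'E'
from h import *
plan(st(-118,0),.16,83.8)
E
```

```text
roll -0.1247 shift cm [15.54 23.82 -0.47] rows 7.0 tilt 0.09 j6 -1.52 t 11.1
```

>>> {"name": "arm_command", "arguments": {
  "moves": [
    [[0,0,0,-0.124],[1.4,2.16,0,0],[1.4,2.16,0,0],[1.4,2.16,0,0],[1.4,2.16,0,0],[1.4,2.16,0,0],[1.4,2.16,0,0],[1.4,2.16,0,0],[1.4,2.16,0,0],[1.4,2.16,0,0],[1.4,2.16,0,0],[1.4,2.16,0,0]]
  ]
}}

```text
time: 12.08
eef_pos: [0.4066, 0.2039, 0.1553]
ee_rot: [-0.001, 0.057, 0.998, -0.0]
contact_force: [0.1, -0.1, 0.4]
gripper_width: 0.553
finger_force: 0.0
```

```bash
python3 - <<'E'
from h import *
im,K,W=cam("wrist");cv2.imwrite("pics/w5.png",im)
print(w2p(K,W,np.r_[st(-118,0),.05]).round(0),w2p(K,W,np.r_[st(-83,0),.047]).round(0))
plan(st(-118,0),.16,83.8)
E
```

```text
[254. 178.] [255. 216.]
roll -0.0059 shift cm [ 0.05 -0.35 -0.48] rows 1.0 tilt 0.11 j6 -1.09 t 12.1
```

View pics/w5.png

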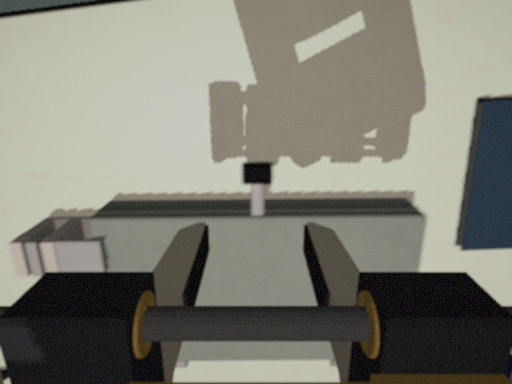

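>>> {"name": "arm_command", "arguments": {
  "moves": [
    [[0.2,-0.03,1.4,-0.006],[0,0,2,0],[0,0,2,0],[0,0,2,0],[0,0,2,0],[0,0,2,0],[0,0,1.2,0],[0,0,0.8,0],[0,0,0,0],[0,0,0,0]]
  ]
}}

```text
time: 12.97
eef_pos: [0.4055, 0.2029, 0.0218]
ee_rot: [-0.0, 0.054, 0.999, -0.0]
contact_force: [-0.4, 0.1, 0.2]
gripper_width: 0.55
finger_force: 0.0
```

>>> {"name": "arm_command", "arguments": {
  "moves": [
    [[0,0,0,0],[0,0,0,0],[0,0,0,0],[0,0,0,0],[0,0,0,0],[0,0,0,0],[0,0,0,0],[0,0,0,0]]
  ],
  "fingers": -1,
  "force": 40
}}

```text
time: 13.63
eef_pos: [0.406, 0.2033, 0.0223]
ee_rot: [0.0, 0.054, 0.999, 0.0]
contact_force: [-1.7, 4.0, 6.1]
gripper_width: 0.283
finger_force: 40.0
```

```bash
python3 - <<'E'
from h import *
plan(st(-118,0),.021,83.8)
t=np.radians(np.linspace(0,105,29))
for i in range(28):print(i,(19.8*np.array([-(np.cos(t[i])-np.cos(t[i+1])),-(np.sin(t[i+1])-np.sin(t[i]))])).round(2).tolist(),end=' ')
E
```

```text
roll -0.0005 shift cm [ 0.18 -0.04  0.13] rows 1.0 tilt 0.05 j6 -1.1 t 13.6
0 [-0.04, -1.29] 1 [-0.13, -1.29] 2 [-0.21, -1.28] 3 [-0.29, -1.26] 4 [-0.38, -1.24] 5 [-0.46, -1.21] 6 [-0.53, -1.18] 7 [-0.61, -1.14] 8 [-0.68, -1.1] 9 [-0.75, -1.05] 10 [-0.82, -1.0] 11 [-0.89, -0.95] 12 [-0.95, -0.89] 13 [-1.0, -0.82] 14 [-1.05, -0.75] 15 [-1.1, -0.68] 16 [-1.14, -0.61] 17 [-1.18, -0.53] 18 [-1.21, -0.46] 19 [-1.24, -0.38] 20 [-1.26, -0.29] 21 [-1.28, -0.21] 22 [-1.29, -0.13] 23 [-1.29, -0.04] 24 [-1.29, 0.04] 25 [-1.29, 0.13] 26 [-1.28, 0.21] 27 [-1.26, 0.29]
```

>>> {"name": "arm_command", "arguments": {
  "moves": [
    [[-0.04,0,-1.29,0],[-0.13,0,-1.29,0],[-0.21,0,-1.28,0],[-0.29,0,-1.26,0],[-0.38,0,-1.24,0],[-0.46,0,-1.21,0],[-0.53,0,-1.18,0],[-0.61,0,-1.14,0],[0,0,0,0]]
  ],
  "force": 50
}}

```text
time: 14.38
eef_pos: [0.433, 0.2004, 0.1221]
ee_rot: [0.001, 0.055, 0.999, 0.0]
contact_force: [-0.7, 4.7, 2.3]
gripper_width: 0.273
finger_force: 50.0
```

>>> {"name": "arm_command", "arguments": {
  "moves": [
    [[-0.68,0,-1.1,0],[-0.75,0,-1.05,0],[-0.82,0,-1.0,0],[-0.89,0,-0.95,0],[-0.95,0,-0.89,0],[-1.0,0,-0.82,0],[-1.05,0,-0.75,0],[-1.1,0,-0.68,0],[-1.14,0,-0.61,0],[-1.18,0,-0.53,0],[0,0,0,0]]
  ]
}}

```text
time: 15.3
eef_pos: [0.5277, 0.1904, 0.2042]
ee_rot: [-0.001, 0.055, 0.999, 0.001]
contact_force: [0.6, 5.9, 2.3]
gripper_width: 0.273
finger_force: 50.0
```

>>> {"name": "arm_command", "arguments": {
  "moves": [
    [[-1.21,0,-0.46,0],[-1.24,0,-0.38,0],[-1.26,0,-0.29,0],[-1.28,0,-0.21,0],[-1.29,0,-0.13,0],[-1.29,0,-0.04,0],[-1.29,0,0.04,0],[-1.29,0,0.13,0],[-1.28,0,0.21,0],[-1.26,0,0.29,0],[0,0,0,0],[0,0,0,0]]
  ]
}}

```text
time: 16.3
eef_pos: [0.6544, 0.177, 0.2131]
ee_rot: [0.001, 0.054, 0.999, 0.001]
contact_force: [5.5, 7.5, 3.7]
gripper_width: 0.265
finger_force: 50.0
```

```bash
python3 - <<'E'
from h import *
s=get_state();p=(RS.T@(s["eef_pos"][:2]-TS)*1e3);z=s["eef_pos"][2]*1e3+19
print(p,z,"angle",np.degrees(np.arctan2(z-40,-(p[0]-1.8-80))),np.hypot(z-40,p[0]-80),s["contact_force"])
im,K,W=cam("scene");cv2.imwrite("pics/s2.png",cv2.resize(im[100:240,180:340],None,fx=4,fy=4,interpolation=cv2.INTER_CUBIC))
E
```

```text
[133.54601175   1.20050757] 232.12013991420125 angle 105.07442726447277 199.44253191023165 [5.50275894 7.46719446 3.72502903]
```

View pics/s2.png

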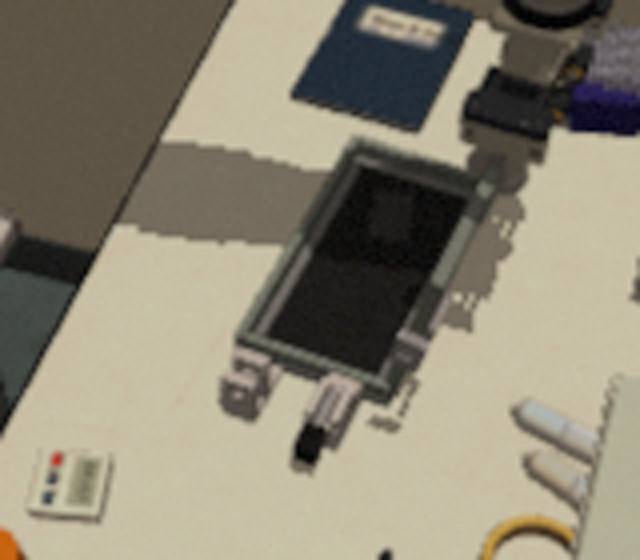

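>>> {"name": "arm_command", "arguments": {
  "moves": [
    [[0,0,0,0],[0,0,0,0],[0,0,0,0],[0,0,0,0],[0,0,0,0],[0,0,0,0],[0,0,-1,0],[0,0,-2,0],[0,0,-2,0],[0,0,-2,0],[0,0,-1,0],[0,0,0,0]]
  ],
  "fingers": 0.1
}}

```text
time: 17.35
eef_pos: [0.654, 0.1761, 0.2961]
ee_rot: [0.002, 0.054, 0.999, 0.001]
contact_force: [0.0, -0.7, -1.1]
gripper_width: 0.551
finger_force: 0.0
```

```bash
python3 - <<'E'
from h import *
im,K,W=cam("wrist");s=get_state();print(s["eef_pos"])
im2,K2,W2=cam("top")
for a in(95,105,115):
    t=np.radians(a)
    q=lambda r,y:np.r_[st(80-r*np.cos(t),y),.04+r*np.sin(t)/1e3]
    print(a,[(n,w2p(k,w,q(198,0)).round().tolist(),w2p(k,w,q(163,-150)).round().tolist(),w2p(k,w,q(163,150)).round().tolist(),w2p(k,w,q(115,156)).round().tolist()) for n,k,w in(("w",K,W),("t",K2,W2))])
a=cv2.resize(im,(512,384));b=cv2.resize(im2[110:250,130:290],(400,350),interpolation=cv2.INTER_CUBIC)
cv2.imwrite("pics/w6.png",np.vstack([a[:,:],np.pad(b,((0,0),(0,112),(0,0)))])[:600] if 0 else np.hstack([a[:350],b[:, :288]]))
E
```

```text
[0.65349691 0.17599829 0.29397346]
95 [('w', [255.0, 150.0], [59.0, 136.0], [451.0, 136.0], [429.0, 122.0]), ('t', [192.0, 158.0], [242.0, 165.0], [144.0, 157.0], [146.0, 160.0])]
105 [('w', [255.0, 194.0], [68.0, 170.0], [441.0, 169.0], [424.0, 143.0]), ('t', [193.0, 147.0], [243.0, 156.0], [146.0, 148.0], [147.0, 154.0])]
115 [('w', [255.0, 228.0], [80.0, 197.0], [430.0, 196.0], [417.0, 161.0]), ('t', [195.0, 137.0], [244.0, 148.0], [147.0, 140.0], [148.0, 148.0])]
```

View pics/w6.png

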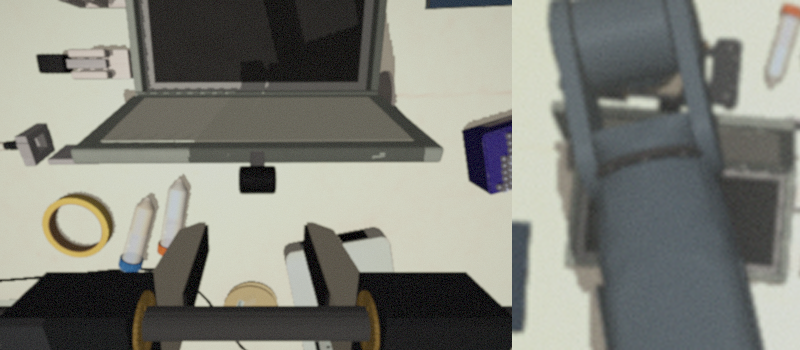

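>>> {"name": "arm_command", "arguments": {
  "moves": [
    [[0,0,-1,0],[0,0,0,0],[0,0,0,0],[0,0,0,0]]
  ]
}}

```text
time: 17.78
eef_pos: [0.6531, 0.176, 0.3026]
ee_rot: [-0.0, 0.054, 0.999, -0.0]
contact_force: [0.1, -0.4, 0.3]
gripper_width: 0.551
finger_force: 0.0
```

```bash
python3 - <<'E'
from h import *
im,K,W=cam("wrist");s=get_state();print(s["eef_pos"])
for a in(95,105,115):
    t=np.radians(a)
    q=lambda r,y,h=0:np.r_[st(80-r*np.cos(t)+h*np.sin(t),y),.04+(r*np.sin(t)+h*np.cos(t))/1e3]
    print(a,[w2p(K,W,x).round().tolist() for x in(q(198,0),q(163,-150),q(163,150),q(115,156),q(60,156))])
print("rim back",w2p(K,W,np.r_[st(80,150),.032]),w2p(K,W,np.r_[st(80,-150),.032]),"notch outer",w2p(K,W,np.r_[st(38,-215),.05]))
a=cv2.resize(im[60:220,345:505],(600,600),interpolation=cv2.INTER_CUBIC);cv2.imwrite("pics/w7.png",a);cv2.imwrite("pics/w7full.png",im)
E
```

```text
[0.65312572 0.17595374 0.30253611]
95 [[255.0, 149.0], [65.0, 136.0], [446.0, 136.0], [426.0, 123.0], [402.0, 111.0]]
105 [[255.0, 193.0], [74.0, 169.0], [438.0, 169.0], [421.0, 143.0], [400.0, 121.0]]
115 [[256.0, 226.0], [84.0, 195.0], [427.0, 195.0], [415.0, 161.0], [397.0, 129.0]]
rim back [375.35726604 101.26105283] [135.81234232 101.38890342] notch outer [70.94199602 65.63843555]
```

View pics/w7.png

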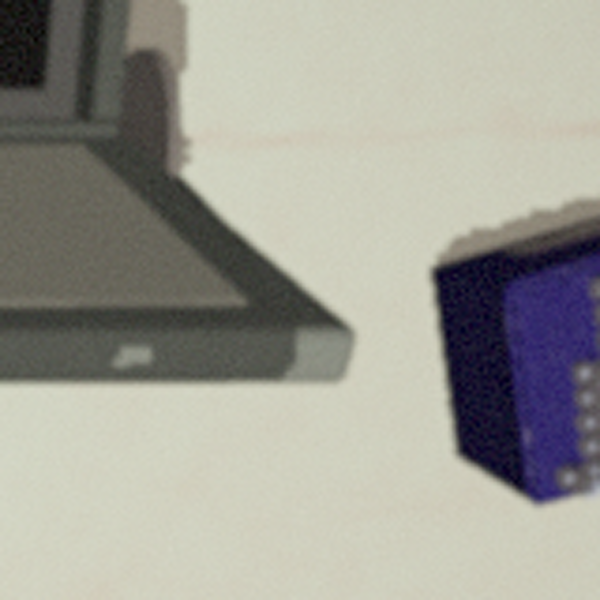

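>>> {"name": "arm_command", "arguments": {
  "moves": [
    [[0,0,0,0.124],[0,0,0,0.124],[0,0,0,0.124],[0,0,0,0.124],[0,0,0,0.124],[0,0,0,0.124],[0,0,0,0.124],[0,0,0,0.124],[0,0,0,0.124],[0,0,0,0.124],[0,0,0,0.124],[0,0,0,0.124]]
  ],
  "fingers": 0.9
}}

```text
time: 18.83
eef_pos: [0.6531, 0.1759, 0.3026]
ee_rot: [-0.0, 0.718, 0.696, -0.0]
contact_force: [-0.2, -0.3, -0.2]
gripper_width: 0.952
finger_force: 0.0
```

```bash
python3 - <<'E'
from h import *
plan((.426,-.33),.25,-6.2)
E
```

```text
roll 0.076 shift cm [-52.75 -17.11   5.28] rows 14.0 tilt 0.04 j6 0.23 t 18.8
```

>>> {"name": "arm_command", "arguments": {
  "moves": [
    [[0,0,0,0.076],[-2.4,-0.78,0,0],[-2.4,-0.78,0,0],[-2.4,-0.78,0,0],[-2.4,-0.78,0,0],[-2.4,-0.78,0,0],[-2.4,-0.78,0,0],[-2.4,-0.78,0,0],[-2.4,-0.78,0,0],[-2.4,-0.78,0,0],[-2.4,-0.78,0,0],[-2.4,-0.78,0,0]]
  ]
}}

```text
time: 19.83
eef_pos: [0.5403, -0.0789, 0.3028]
ee_rot: [-0.0, 0.742, 0.67, -0.0]
contact_force: [0.4, 0.3, 0.4]
gripper_width: 0.949
finger_force: 0.0
```

>>> {"name": "arm_command", "arguments": {
  "moves": [
    [[-2.4,-0.78,0.48,0],[-2.4,-0.78,0.48,0],[-2.4,-0.78,0.48,0],[-2.4,-0.78,0.48,0],[-2.4,-0.78,0.48,0],[-2.4,-0.78,0.48,0],[-2.4,-0.78,0.48,0],[-2.4,-0.78,0.48,0],[-2.4,-0.78,0.48,0],[-2.4,-0.78,0.48,0],[-2.4,-0.78,0.48,0],[0,0,0,0]]
  ]
}}

```text
time: 20.83
eef_pos: [0.427, -0.3345, 0.249]
ee_rot: [-0.001, 0.743, 0.669, -0.0]
contact_force: [0.3, 0.4, -0.7]
gripper_width: 0.95
finger_force: 0.0
```

```bash
python3 - <<'E'
from h import *
s=get_state();print(s["eef_pos"],s["time"])
im,K,W=cam("top");iw,Kw,Ww=cam("wrist")
for a in(95,100,105,110):
    t=np.radians(a)
    q=lambda r,y,h=0:np.r_[st(80-r*np.cos(t)+h*np.sin(t),y),.04+(r*np.sin(t)+h*np.cos(t))/1e3]
    print(a,[((w2p(K,W,x)-[132,110]+.5)*2.9).round(1).tolist() for x in(q(198,0),q(163,-150),q(163,150),q(115,156))])
print("hinge",[((w2p(K,W,np.r_[st(80,y),.04])-[132,110]+.5)*2.9).round(1).tolist() for y in(-150,156)])
for n,x in dict(red=(.532,-.266,.084),jar=(.414,-.277,.05),brown=(.426,-.39,.094)).items():print(n,w2p(Kw,Ww,np.array(x)).round())
b=cv2.resize(im[110:250,132:272],None,fx=2.9,fy=2.9,interpolation=cv2.INTER_CUBIC)
a=cv2.resize(iw,(394,295));o=np.zeros((406,800,3),np.uint8);o[:,:406]=b;o[:295,406:]=a;cv2.imwrite("pics/m8.png",o)
E
```

```text
[ 0.42696684 -0.33451748  0.24902795] 20.8333
95 [[175.8, 141.4], [321.6, 160.5], [37.5, 137.1], [41.3, 146.6]]
100 [[177.6, 125.2], [322.8, 147.5], [39.2, 124.1], [42.4, 137.7]]
105 [[179.5, 109.7], [324.0, 134.9], [41.1, 111.5], [43.7, 129.1]]
110 [[181.5, 94.8], [325.1, 122.8], [43.2, 99.6], [45.2, 120.8]]
hinge [[323.8, 189.9], [61.7, 168.3]]
red [360.  82.]
jar [238. 105.]
brown [260. 219.]
```

View pics/m8.png

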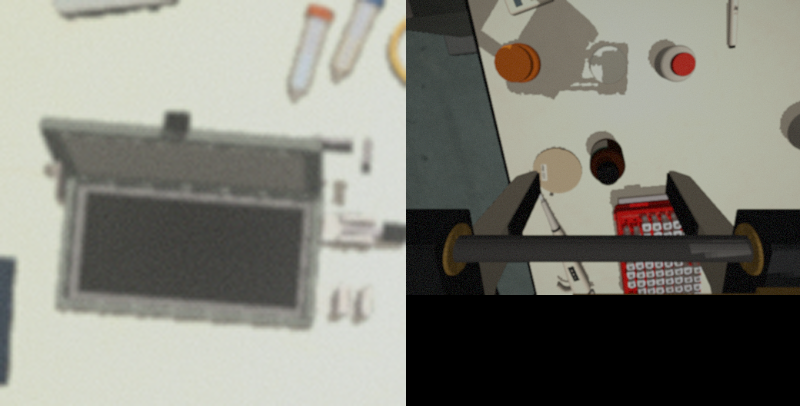

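```bash
python3 - <<'E'
from h import *
plan((.426,-.39),.031,-6.2)
im,K,W=cam("wrist");cv2.imwrite("pics/w9.png",im)
print("jar",p2w(K,W,(258.6,84.5),.05).round(3))
for uv,z,n in(((262,221),.094,"brown"),((360,83),.084,"red")):print(n,p2w(K,W,uv,z).round(3))
it,K,W=cam("top");g=cv2.cvtColor(it,cv2.COLOR_BGR2HSV)
for n,m,z in(("redcap",((g[...,0]<8)|(g[...,0]>172))&(g[...,1]>120),.084),("dark",g[...,2]<60,.094)):
    m=m.astype(np.uint8);m[:150]=0;m[260:]=0;m[:,:310]=0;m[:,392:]=0
    k,l,st_,c=cv2.connectedComponentsWithStats(m)
    print(n,[(st_[i,4],p2w(K,W,c[i],z).round(3)) for i in range(1,k) if st_[i,4]>15])
E
```

```text
roll 0.0046 shift cm [-5.8   0.4  21.88] rows 6.0 tilt 0.05 j6 -0.64 t 20.9
jar [ 0.439 -0.258  0.05 ]
brown [ 0.428 -0.392  0.094]
red [ 0.533 -0.266  0.084]
redcap [(np.int32(38), array([ 0.532, -0.266,  0.084]))]
dark [(np.int32(45), array([ 0.367, -0.412,  0.094]))]
```

>>> {"name": "arm_command", "arguments": {
  "moves": [
    [[-2.9,0.25,0,0.005],[-2.9,0.2,0,0],[0,0,3,0],[0,0,3,0],[0,0,2.5,0],[0,0,2.5,0],[0,0,2.5,0],[0,0,2.5,0],[0,0,2,0],[0,0,2,0],[0,0,1.8,0],[0,0,0,0]]
  ]
}}

```text
time: 22.03
eef_pos: [0.4267, -0.3878, 0.0294]
ee_rot: [-0.002, 0.743, 0.669, -0.0]
contact_force: [-0.5, 0.6, -0.3]
gripper_width: 0.951
finger_force: 0.0
```

>>> {"name": "arm_command", "arguments": {
  "moves": [
    [[0,0,0,0],[0,0,0,0],[0,0,0,0],[0,0,0,0],[0,0,0,0],[0,0,0,0],[0,0,0,0],[0,0,0,0]]
  ],
  "fingers": -1,
  "force": 30
}}

```text
time: 22.7
eef_pos: [0.4274, -0.3902, 0.0327]
ee_rot: [0.0, 0.744, 0.668, 0.0]
contact_force: [-0.1, 0.8, 5.2]
gripper_width: 0.548
finger_force: 28.9
```

```bash
python3 - <<'E'
from h import *
plan(st(-15,85),.17,-6.2)
E
```

```text
roll 0.0011 shift cm [ 67.22   1.59 -13.76] rows 17.0 tilt 0.05 j6 -0.71 t 22.7
```

>>> {"name": "arm_command", "arguments": {
  "moves": [
    [[0,0,-0.5,0],[0,0,-1.5,0],[0,0,-2,0],[0,0,-2,0],[0,0,-2,0],[0,0,-2,0],[0,0,-2,0],[0,0,-1,0],[0,0,0,0]]
  ],
  "force": 40
}}

```text
time: 23.45
eef_pos: [0.4278, -0.3906, 0.1643]
ee_rot: [0.002, 0.744, 0.668, 0.0]
contact_force: [0.2, -0.6, -1.2]
gripper_width: 0.544
finger_force: 38.5
```

>>> {"name": "arm_command", "arguments": {
  "moves": [
    [[1.5,0,0,0],[2.7,0,0,0],[2.7,0,0,0],[2.7,0,0,0],[2.7,0,0,0],[2.7,0,0,0],[2.7,0,0,0],[2.7,0,0,0],[2.7,0,0,0],[2.7,0,0,0],[2.7,0,0,0],[2.7,0,0,0]]
  ]
}}

```text
time: 24.45
eef_pos: [0.4593, -0.0776, 0.1609]
ee_rot: [-0.001, 0.744, 0.668, -0.001]
contact_force: [0.3, -0.3, -1.7]
gripper_width: 0.542
finger_force: 38.4
```

>>> {"name": "arm_command", "arguments": {
  "moves": [
    [[2.7,0.13,0,0],[2.7,0.13,0,0],[2.7,0.13,0,0],[2.7,0.13,0,0],[2.7,0.13,0,0],[2.7,0.13,0,0],[2.7,0.13,0,0],[2.7,0.13,0,0],[2.7,0.13,0,0],[2.7,0.13,0,0],[2.7,0.13,0,0],[2.7,0.13,0,0]]
  ]
}}

```text
time: 25.45
eef_pos: [0.5092, 0.2423, 0.1606]
ee_rot: [-0.001, 0.744, 0.668, -0.001]
contact_force: [-0.4, 0.5, -1.5]
gripper_width: 0.539
finger_force: 38.4
```

```bash
python3 - <<'E'
from h import *
plan(st(-15,85),.044,-6.2)
E
```

```text
roll 0.0015 shift cm [ 3.48  0.32 11.65] rows 3.0 tilt 0.16 j6 0.47 t 25.4
```

>>> {"name": "arm_command", "arguments": {
  "moves": [
    [[1.8,0.16,0,0.001],[1.7,0.16,0,0],[0,0,2,0],[0,0,2,0],[0,0,2,0],[0,0,2,0],[0,0,1.5,0],[0,0,1,0],[0,0,0.6,0],[0,0,0.3,0],[0,0,0,0],[0,0,0,0]]
  ]
}}

```text
time: 26.45
eef_pos: [0.5177, 0.2754, 0.0487]
ee_rot: [0.0, 0.744, 0.668, 0.0]
contact_force: [0.7, 0.2, 0.1]
gripper_width: 0.541
finger_force: 38.5
```

```bash
python3 - <<'E'
from h import *
plan(st(-15,85),.0435,-6.2);print(get_state()["contact_force"])
E
```

```text
roll 0.0002 shift cm [ 0.08 -0.2   0.52] rows 1.0 tilt 0.04 j6 0.52 t 26.4
[0.68337418 0.18926766 0.09162596]
```

>>> {"name": "arm_command", "arguments": {
  "moves": [
    [[0,-0.1,0.15,0],[0,0,0.1,0],[0,0,0.1,0],[0,0,0,0],[0,0,0,0]]
  ]
}}

```text
time: 26.87
eef_pos: [0.5166, 0.2753, 0.0448]
ee_rot: [0.0, 0.744, 0.668, 0.0]
contact_force: [0.6, -0.0, -0.8]
gripper_width: 0.544
finger_force: 38.5
```

>>> {"name": "arm_command", "arguments": {
  "moves": [
    [[0,0,0.1,0],[0,0,0,0],[0,0,0,0]]
  ]
}}

```text
time: 27.12
eef_pos: [0.5166, 0.2753, 0.0437]
ee_rot: [-0.0, 0.744, 0.668, -0.0]
contact_force: [-1.2, 0.5, -1.2]
gripper_width: 0.542
finger_force: 38.5
```

>>> {"name": "arm_command", "arguments": {
  "moves": [
    [[0,0,0.1,0],[0,0,0,0],[0,0,0,0]]
  ]
}}

```text
time: 27.37
eef_pos: [0.5167, 0.2753, 0.0428]
ee_rot: [0.0, 0.744, 0.668, 0.0]
contact_force: [0.9, 0.0, 0.1]
gripper_width: 0.542
finger_force: 38.5
```

>>> {"name": "arm_command", "arguments": {
  "moves": [
    [[0,0,0.1,0],[0,0,0,0],[0,0,0,0]]
  ]
}}

```text
time: 27.62
eef_pos: [0.5168, 0.2754, 0.0427]
ee_rot: [0.0, 0.744, 0.668, 0.0]
contact_force: [-3.1, -2.0, 10.6]
gripper_width: 0.546
finger_force: 38.3
```

>>> {"name": "arm_command", "arguments": {
  "moves": [
    [[0,0,0,0],[0,0,0,0],[0,0,0,0],[0,0,0,0],[0,0,0,0],[0,0,-1,0],[0,0,-2,0],[0,0,-3,0],[0,0,-3,0],[0,0,-3,0],[0,0,-3,0],[0,0,-2,0]]
  ],
  "fingers": 0.45
}}

```text
time: 28.62
eef_pos: [0.517, 0.2755, 0.2156]
ee_rot: [0.001, 0.744, 0.668, 0.002]
contact_force: [1.1, -0.1, -0.2]
gripper_width: 0.723
finger_force: 0.0
```

```bash
python3 - <<'E'
from h import *
plan((.533,-.266),.2,-6.2)
E
```

```text
roll 0.0003 shift cm [-53.67   7.43   1.49] rows 14.0 tilt 0.19 j6 0.52 t 28.6
```

>>> {"name": "arm_command", "arguments": {
  "moves": [
    [[-2.4,0,0,0],[-2.4,0,0,0],[-2.4,0,0,0],[-2.4,0,0,0],[-2.4,0,0,0],[-2.4,0,0,0],[-2.4,0,0,0],[-2.4,0,0,0],[-2.4,0,0,0],[-2.4,0,0,0],[-2.4,0,0,0],[-2.4,0,0,0]]
  ],
  "fingers": 0.9
}}

```text
time: 29.62
eef_pos: [0.4852, -0.0122, 0.2125]
ee_rot: [0.0, 0.744, 0.668, 0.0]
contact_force: [0.3, -0.3, -0.1]
gripper_width: 0.947
finger_force: 0.0
```

>>> {"name": "arm_command", "arguments": {
  "moves": [
    [[-2.4,0.74,0.1,0],[-2.4,0.74,0.1,0],[-2.4,0.74,0.1,0],[-2.4,0.74,0.1,0],[-2.4,0.74,0.1,0],[-2.4,0.74,0.1,0],[-2.4,0.74,0.1,0],[-2.4,0.74,0.1,0],[-2.4,0.74,0.1,0],[-2.4,0.74,0.1,0],[0,0,0,0],[0,0,0,0]]
  ]
}}

```text
time: 30.62
eef_pos: [0.533, -0.2583, 0.202]
ee_rot: [-0.0, 0.745, 0.667, 0.0]
contact_force: [1.0, 0.1, 0.2]
gripper_width: 0.949
finger_force: 0.0
```

```bash
python3 - <<'E'
from h import *
plan((.533,-.266),.027,-6.2)
im,K,W=cam("wrist");g=cv2.cvtColor(im,cv2.COLOR_BGR2HSV)
m=(((g[...,0]<8)|(g[...,0]>172))&(g[...,1]>120)&(g[...,2]>80)).astype(np.uint8)
k,l,s,c=cv2.connectedComponentsWithStats(m)
print([(s[i,4],c[i].round(),p2w(K,W,c[i],.084).round(3)) for i in range(1,k) if s[i,4]>60])
it,K,W=cam("top");cv2.imwrite("pics/t9.png",it)
E
```

```text
roll -0.0014 shift cm [-0.77  0.08 17.5 ] rows 5.0 tilt 0.01 j6 -0.42 t 30.6
[(np.int32(106), array([18., 46.]), array([ 0.361, -0.133,  0.084])), (np.int32(718), array([258., 184.]), array([ 0.534, -0.266,  0.084])), (np.int32(2060), array([252., 366.]), array([ 0.506, -0.466,  0.084])), (np.int32(146), array([223., 351.]), array([ 0.479, -0.443,  0.084]))]
```

>>> {"name": "arm_command", "arguments": {
  "moves": [
    [[-0.75,0.12,0,0],[0,0,2.5,0],[0,0,2.5,0],[0,0,2,0],[0,0,2,0],[0,0,2,0],[0,0,2,0],[0,0,2,0],[0,0,1.5,0],[0,0,1,0],[0,0,0,0],[0,0,0,0]]
  ],
  "fingers": 0.5
}}

```text
time: 31.72
eef_pos: [0.5338, -0.2651, 0.0271]
ee_rot: [-0.0, 0.744, 0.668, -0.0]
contact_force: [0.3, -0.2, -0.1]
gripper_width: 0.752
finger_force: 0.0
```

>>> {"name": "arm_command", "arguments": {
  "moves": [
    [[0,0,0,0],[0,0,0,0],[0,0,0,0],[0,0,0,0],[0,0,0,0],[0,0,0,0],[0,0,0,0],[0,0,0,0]]
  ],
  "fingers": -1,
  "force": 30
}}

```text
time: 32.38
eef_pos: [0.5339, -0.2654, 0.0274]
ee_rot: [0.0, 0.744, 0.668, 0.0]
contact_force: [-1.4, 0.2, 7.2]
gripper_width: 0.501
finger_force: 30.0
```

>>> {"name": "arm_command", "arguments": {
  "moves": [
    [[0,0,-0.5,0],[0,0,-1.5,0],[0,0,-2,0],[0,0,-2,0],[0,0,-2,0],[0,0,-2,0],[0,0,-2,0],[0,0,-1,0],[0,0,0,0]]
  ]
}}

```text
time: 33.13
eef_pos: [0.5344, -0.2657, 0.1589]
ee_rot: [0.002, 0.744, 0.668, 0.001]
contact_force: [0.1, 0.1, -1.0]
gripper_width: 0.496
finger_force: 30.0
```

```bash
python3 - <<'E'
from h import *
plan(st(-15,0),.16,-6.2)
E
```

```text
roll 0.0002 shift cm [45.19 -7.71 -0.2 ] rows 12.0 tilt 0.2 j6 -0.43 t 33.1
```

>>> {"name": "arm_command", "arguments": {
  "moves": [
    [[1.5,-0.9,0,0],[2.5,-0.9,0,0],[2.5,-0.9,0,0],[2.5,-0.9,0,0],[2.5,-0.9,0,0],[2.5,-0.9,0,0],[2.5,-0.9,0,0],[2.5,-0.9,0,0],[2.5,-0.5,0,0],[2.5,0,0,0],[2.5,0,0,0],[2.5,0,0,0]]
  ]
}}

```text
time: 34.13
eef_pos: [0.4876, 0.0326, 0.1557]
ee_rot: [-0.001, 0.744, 0.668, -0.001]
contact_force: [0.2, 0.1, -0.7]
gripper_width: 0.497
finger_force: 30.0
```

>>> {"name": "arm_command", "arguments": {
  "moves": [
    [[2.5,0,0,0],[2.5,0,0,0],[2.5,0,0,0],[2.5,0,0,0],[2.5,0,0,0],[2.5,0,0,0],[1.2,0,0,0],[0,0,0,0],[0,0,0,0]]
  ]
}}

```text
time: 34.88
eef_pos: [0.5053, 0.1922, 0.1559]
ee_rot: [-0.0, 0.744, 0.668, -0.001]
contact_force: [-0.2, 0.3, -1.7]
gripper_width: 0.497
finger_force: 30.0
```

```bash
python3 - <<'E'
from h import *
plan(st(-15,0),.0375,-6.2)
E
```

```text
roll 0.0013 shift cm [-0.    0.14 11.84] rows 3.0 tilt 0.08 j6 0.38 t 34.9
```

>>> {"name": "arm_command", "arguments": {
  "moves": [
    [[0,0.14,1.5,0.001],[0,0,2,0],[0,0,2,0],[0,0,2,0],[0,0,2,0],[0,0,1.2,0],[0,0,0.6,0],[0,0,0.2,0],[0,0,0.1,0],[0,0,0.1,0],[0,0,0,0],[0,0,0,0]]
  ]
}}

```text
time: 35.88
eef_pos: [0.5075, 0.1924, 0.0404]
ee_rot: [0.0, 0.745, 0.668, 0.0]
contact_force: [0.0, -0.8, -0.2]
gripper_width: 0.5
finger_force: 30.0
```

>>> {"name": "arm_command", "arguments": {
  "moves": [
    [[0,0,0.1,0],[0,0,0.05,0],[0,0,0,0],[0,0,0,0]]
  ]
}}

```text
time: 36.22
eef_pos: [0.5071, 0.1924, 0.0382]
ee_rot: [0.0, 0.745, 0.668, -0.0]
contact_force: [0.3, -0.6, -0.6]
gripper_width: 0.502
finger_force: 30.0
```

>>> {"name": "arm_command", "arguments": {
  "moves": [
    [[0,0,0.1,0],[0,0,0.05,0],[0,0,0,0],[0,0,0,0]]
  ]
}}

```text
time: 36.55
eef_pos: [0.5073, 0.1924, 0.0374]
ee_rot: [0.0, 0.745, 0.668, 0.0]
contact_force: [-2.8, -1.7, 9.6]
gripper_width: 0.5
finger_force: 30.0
```

>>> {"name": "arm_command", "arguments": {
  "moves": [
    [[0,0,0,0],[0,0,0,0],[0,0,0,0],[0,0,0,0],[0,0,0,0],[0,0,-1,0],[0,0,-2,0],[0,0,-3,0],[0,0,-3,0],[0,0,-3,0],[0,0,-3,0],[0,0,-2,0]]
  ],
  "fingers": 0.4
}}

```text
time: 37.55
eef_pos: [0.5077, 0.1925, 0.2105]
ee_rot: [0.001, 0.745, 0.668, 0.001]
contact_force: [0.2, -0.5, 0.2]
gripper_width: 0.699
finger_force: 0.0
```

```bash
python3 - <<'E'
from h import *
plan((.43,-.27),.2,-6.2)
E
```

```text
roll -0.0008 shift cm [-46.82  -2.73   0.98] rows 12.0 tilt 0.19 j6 0.39 t 37.5
```

>>> {"name": "arm_command", "arguments": {
  "moves": [
    [[-2.5,-0.2,0,0],[-2.5,-0.2,0,0],[-2.5,-0.2,0,0],[-2.5,-0.2,0,0],[-2.5,-0.2,0,0],[-2.5,-0.2,0,0],[-2.5,-0.2,0,0],[-2.5,-0.2,0,0],[-2.5,-0.2,0,0],[-2.5,-0.2,0,0],[-2.5,-0.2,0,0],[-2.5,-0.2,0,0]]
  ],
  "fingers": 0.9
}}

```text
time: 38.55
eef_pos: [0.4502, -0.1044, 0.2075]
ee_rot: [0.0, 0.745, 0.668, 0.0]
contact_force: [0.5, -0.6, -0.6]
gripper_width: 0.949
finger_force: 0.0
```

>>> {"name": "arm_command", "arguments": {
  "moves": [
    [[-2.5,0,0,0],[-2.5,0,0,0],[-2.5,0,0,0],[-2.5,0,0,0],[-2.5,0,0,0],[-2.5,0,0,0],[-1.8,0,0,0],[0,0,0,0],[0,0,0,0]]
  ]
}}

```text
time: 39.3
eef_pos: [0.4321, -0.2705, 0.2071]
ee_rot: [-0.0, 0.745, 0.667, 0.0]
contact_force: [0.4, 1.7, 0.3]
gripper_width: 0.95
finger_force: 0.0
```

```bash
python3 - <<'E'
from h import *
s=get_state();im,K,W=cam("wrist");cv2.imwrite("pics/w10.png",im);print(s["eef_pos"])
c=cv2.HoughCircles(cv2.medianBlur(cv2.cvtColor(im,cv2.COLOR_BGR2GRAY),5),cv2.HOUGH_GRADIENT,1,40,param1=60,param2=18,minRadius=24,maxRadius=60)
for x in (c[0][:6] if c is not None else []):print(x.round(),p2w(K,W,x[:2],.05).round(3))
E
```

```text
[ 0.4321437  -0.27045074  0.20705994]
[412. 334.  53.] [ 0.589 -0.492  0.05 ]
[134. 148.  26.] [ 0.316 -0.241  0.05 ]
[200. 282.  29.] [ 0.357 -0.395  0.05 ]
[344. 338.  40.] [ 0.51  -0.489  0.05 ]
[120.  32.  58.] [ 0.327 -0.138  0.05 ]
[266. 150.  28.] [ 0.443 -0.256  0.05 ]
```

View pics/w10.png

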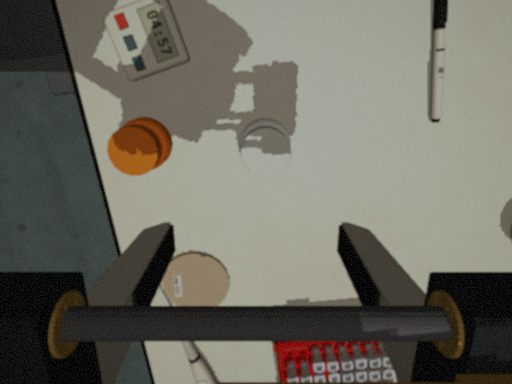

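The jar's top disc is at about (266,149), which gives world (0.441, -0.257). The orange decoy is at (137,147). The path is clear.

```bash
python3 - <<'E'
from h import *
plan((.441,-.257),.013,-6.2)
E
```

```text
roll -0.0013 shift cm [ 1.36  0.73 19.4 ] rows 5.0 tilt 0.01 j6 -0.54 t 39.4
```

>>> {"name": "arm_command", "arguments": {
  "moves": [
    [[1.36,0.73,0,-0.001],[0,0,3,0],[0,0,2.5,0],[0,0,2.5,0],[0,0,2,0],[0,0,2,0],[0,0,2,0],[0,0,2,0],[0,0,2,0],[0,0,1.4,0],[0,0,0,0],[0,0,0,0]]
  ]
}}

```text
time: 40.35
eef_pos: [0.4412, -0.2566, 0.0129]
ee_rot: [-0.001, 0.744, 0.668, -0.0]
contact_force: [-0.3, -0.6, 1.2]
gripper_width: 0.949
finger_force: 0.0
```

>>> {"name": "arm_command", "arguments": {
  "moves": [
    [[0,0,0,0],[0,0,0,0],[0,0,0,0],[0,0,0,0],[0,0,0,0],[0,0,0,0],[0,0,0,0],[0,0,0,0]]
  ],
  "fingers": -1,
  "force": 40
}}

```text
time: 41.02
eef_pos: [0.4414, -0.2577, 0.0131]
ee_rot: [0.0, 0.744, 0.668, 0.0]
contact_force: [-1.1, 1.4, 5.6]
gripper_width: 0.584
finger_force: 40.0
```

>>> {"name": "arm_command", "arguments": {
  "moves": [
    [[0,0,-0.5,0],[0,0,-1.5,0],[0,0,-2,0],[0,0,-2,0],[0,0,-2,0],[0,0,-2,0],[0,0,-2,0],[0,0,-1,0],[0,0,0,0]]
  ]
}}

```text
time: 41.77
eef_pos: [0.4418, -0.258, 0.1445]
ee_rot: [0.001, 0.744, 0.668, 0.0]
contact_force: [0.1, -0.0, -2.0]
gripper_width: 0.59
finger_force: 40.0
```

```bash
python3 - <<'E'
from h import *
plan(st(-15,-85),.14,-6.2)
E
```

```text
roll 0.0003 shift cm [36.93  1.58  0.4 ] rows 10.0 tilt 0.17 j6 -0.51 t 41.8
```

>>> {"name": "arm_command", "arguments": {
  "moves": [
    [[1.7,0,0,0],[2.5,0.1,0,0],[2.5,0.1,0,0],[2.5,0.1,0,0],[2.5,0.1,0,0],[2.5,0.1,0,0],[2.5,0.1,0,0],[2.5,0.1,0,0],[2.5,0.1,0,0],[2.5,0.1,0,0],[2.5,0.1,0,0],[2.5,0.1,0,0]]
  ]
}}

```text
time: 42.77
eef_pos: [0.4828, 0.0328, 0.1414]
ee_rot: [-0.001, 0.744, 0.668, -0.001]
contact_force: [0.5, -1.3, -1.9]
gripper_width: 0.587
finger_force: 40.0
```

>>> {"name": "arm_command", "arguments": {
  "moves": [
    [[2.5,0.1,0,0],[2.5,0.1,0,0],[2.5,0.1,0,0],[0.2,0.1,0,0],[0,0,0,0],[0,0,0,0]]
  ]
}}

```text
time: 43.27
eef_pos: [0.4952, 0.1072, 0.1418]
ee_rot: [-0.0, 0.744, 0.668, -0.001]
contact_force: [0.6, -0.4, -1.1]
gripper_width: 0.583
finger_force: 40.0
```

```bash
python3 - <<'E'
from h import *
plan(st(-15,-85),.023,-6.2)
E
```

```text
roll 0.0006 shift cm [ 0.05  0.23 11.88] rows 3.0 tilt 0.1 j6 0.23 t 43.3
```

>>> {"name": "arm_command", "arguments": {
  "moves": [
    [[0,0.23,1.5,0],[0,0,2,0],[0,0,2,0],[0,0,2,0],[0,0,2,0],[0,0,1.2,0],[0,0,0.6,0],[0,0,0.2,0],[0,0,0.1,0],[0,0,0.1,0],[0,0,0,0],[0,0,0,0]]
  ]
}}

```text
time: 44.27
eef_pos: [0.4985, 0.1074, 0.0263]
ee_rot: [0.0, 0.744, 0.668, 0.0]
contact_force: [-0.4, 0.6, -1.9]
gripper_width: 0.586
finger_force: 40.0
```

>>> {"name": "arm_command", "arguments": {
  "moves": [
    [[0,0,0.1,0],[0,0,0.05,0],[0,0,0,0],[0,0,0,0]]
  ]
}}

```text
time: 44.6
eef_pos: [0.4981, 0.1074, 0.0243]
ee_rot: [-0.0, 0.744, 0.668, 0.0]
contact_force: [-0.0, 0.7, -0.7]
gripper_width: 0.588
finger_force: 40.0
```

>>> {"name": "arm_command", "arguments": {
  "moves": [
    [[0,0,0.1,0],[0,0,0.05,0],[0,0,0,0],[0,0,0,0]]
  ]
}}

```text
time: 44.93
eef_pos: [0.4982, 0.1075, 0.0231]
ee_rot: [0.0, 0.744, 0.668, 0.0]
contact_force: [-2.0, -0.2, 6.4]
gripper_width: 0.587
finger_force: 40.0
```

>>> {"name": "arm_command", "arguments": {
  "moves": [
    [[0,0,0,0],[0,0,0,0],[0,0,0,0],[0,0,0,0],[0,0,0,0],[0,0,-1,0],[0,0,-2,0],[0,0,-3,0],[0,0,-3,0],[0,0,-3,0],[0,0,-3,0],[0,0,-2,0]]
  ],
  "fingers": 0.42
}}

```text
time: 45.93
eef_pos: [0.4986, 0.1075, 0.1963]
ee_rot: [0.001, 0.744, 0.668, 0.001]
contact_force: [0.2, -0.1, 0.3]
gripper_width: 0.712
finger_force: 0.0
```

>>> {"name": "arm_command", "arguments": {
  "moves": [
    [[-2.5,0,-1,0],[-2.5,0,-1,0],[-2.5,0,-1,0],[-2.5,0,0,0],[-2.5,0,0,0],[-2.5,0,0,0],[-2.5,0,0,0],[-2.5,0,0,0],[-2.5,0,0,0],[-2.5,0,0,0],[-2.5,0,0,0],[-2.5,0,0,0]]
  ]
}}

```text
time: 46.93
eef_pos: [0.4653, -0.192, 0.2235]
ee_rot: [0.0, 0.744, 0.668, 0.0]
contact_force: [0.8, 0.0, -0.7]
gripper_width: 0.71
finger_force: 0.0
```

```bash
python3 - <<'E'
from h import *
print(get_state()["time"])
im,K,W=cam("top");isc,K2,W2=cam("scene")
b=cv2.resize(im[130:230,130:290],(800,500),interpolation=cv2.INTER_CUBIC)
a=cv2.resize(isc[120:230,220:320],(400,440),interpolation=cv2.INTER_CUBIC)
o=np.zeros((500,800,3),np.uint8)
o[:250,:400]=cv2.resize(im[130:230,130:290],(400,250),interpolation=cv2.INTER_CUBIC);o[:440,400:]=a
o[250:,:400]=cv2.resize(im[150:260,290:400],(400,250))
cv2.imwrite("pics/f.png",o)
for y,z in((85,.104),(0,.094),(-85,.06)):print(((w2p(K,W,np.r_[st(-15,y),z])-130)*2.5).round())
g=lambda uv,z:(RS.T@(p2w(K,W,uv,z)[:2]-TS)*1e3).round(0)
E
```

```text
46.9333
[ 95. 165.]
[161. 171.]
[228. 178.]
```

View pics/f.png

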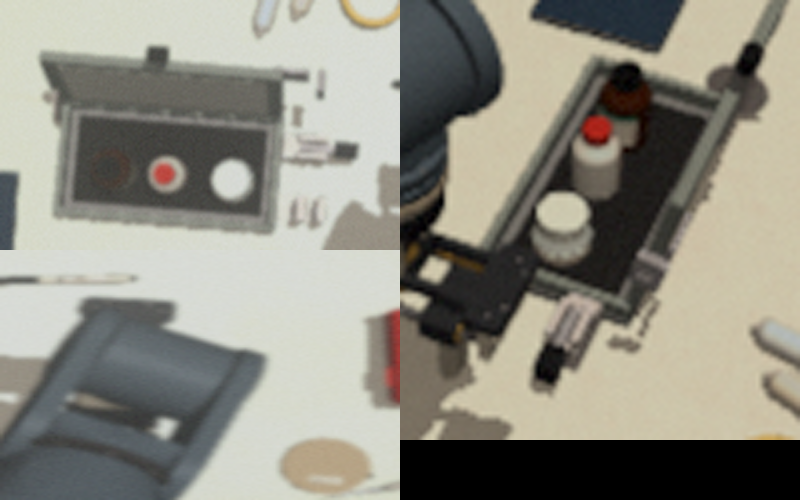

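```bash
python3 - <<'E'
from h import *
from scipy.ndimage import center_of_mass as cm
im,K,W=cam("top");i0=cv2.imread("pics/top0.png")
def blob(im,u0,u1,v0,v1):
    w=np.clip(130-im[v0:v1,u0:u1].mean(2),0,None)*(im[v0:v1,u0:u1].mean(2)<95);c=cm(w);return np.array([c[1]+u0,c[0]+v0]),(w>0).sum()
a,n=blob(i0,185,205,222,242);b,m=blob(im,183,202,143,156)
p0=w2p(K,W,np.r_[st(-118,0),.04]);print("shut",a,n,p0);bias=a-p0
for t in(98,100,102,104,106,108):
    r=np.radians(t);print(t,w2p(K,W,np.r_[st(80-198*np.cos(r),0),.04+.198*np.sin(r)])+bias)
print("now",b,m)
E
```

```text
shut [193.23145647 230.70039476] 30 [193.56528582 229.9560507 ]
98 [192.15181432 155.63810375]
100 [192.40312974 153.43273081]
102 [192.66231541 151.25787951]
104 [192.92890704 149.11710081]
106 [193.20242765 147.01384801]
108 [193.48238911 144.95146754]
now [192.48601598 152.38869863] 45
```

>>> {"name": "arm_command", "arguments": {
  "moves": [
    [[0,0,-2,-0.124],[0,0,-2,-0.124],[0,0,-2,-0.124],[0,0,-2,-0.124],[0,0,0,-0.124],[0,0,0,-0.124],[0,0,0,-0.124],[0,0,0,-0.124],[0,0,0,-0.124],[0,0,0,-0.124],[0,0,0,-0.124],[0,0,0,-0.124]]
  ],
  "fingers": 0.1
}}

```text
time: 48.08
eef_pos: [0.4657, -0.1896, 0.3031]
ee_rot: [0.0, 0.092, 0.996, 0.0]
contact_force: [-0.2, -0.1, 0.4]
gripper_width: 0.551
finger_force: 0.0
```

```bash
python3 - <<'E'
from h import *
plan(st(124,1.2),.30,83.8)
E
```

```text
roll -0.0755 shift cm [-13.84  38.49   0.32] rows 10.0 tilt 0.01 j6 -1.87 t 48.1
```

>>> {"name": "arm_command", "arguments": {
  "moves": [
    [[0,0,0,-0.0755],[-0.8,2.26,0,0],[-0.8,2.26,0,0],[-0.8,2.26,0,0],[-0.8,2.26,0,0],[-0.8,2.26,0,0],[-0.8,2.26,0,0],[-0.8,2.26,0,0],[-0.8,2.26,0,0],[-0.8,2.26,0,0],[-0.8,2.26,0,0],[-0.8,2.26,0,0]]
  ]
}}

```text
time: 49.08
eef_pos: [0.5816, 0.0484, 0.3032]
ee_rot: [-0.0, 0.057, 0.998, 0.0]
contact_force: [0.1, 0.6, -0.1]
gripper_width: 0.554
finger_force: 0.0
```

>>> {"name": "arm_command", "arguments": {
  "moves": [
    [[-0.8,2.26,0,0],[-0.8,2.26,0,0],[-0.8,2.26,0,0],[-0.8,2.26,0,0],[-0.8,2.26,0,0],[-0.8,2.26,0,0],[0,0,0,0],[0,0,0,0]]
  ]
}}

```text
time: 49.75
eef_pos: [0.6444, 0.1769, 0.3026]
ee_rot: [-0.0, 0.056, 0.998, -0.0]
contact_force: [-0.2, -0.3, 0.6]
gripper_width: 0.549
finger_force: 0.0
```

```bash
python3 - <<'E'
from h import *
from scipy.ndimage import center_of_mass as cm
plan(st(124,1.2),.214,83.8)
im,K,W=cam("wrist");g=im.mean(2)[110:225,225:290]
w=(g<60);l,n=__import__("scipy.ndimage",fromlist=["x"]).label(w)
for i in range(1,n+1):
    if (l==i).sum()>100:
        v,u=np.where(l==i);print((l==i).sum(),u.min()+225,u.max()+225,v.min()+110,v.max()+110)
for t in(99,102,105):
    r=np.radians(t);print(t,w2p(K,W,np.r_[st(80-198*np.cos(r),0),.04+.198*np.sin(r)]))
E
```

```text
roll -0.0048 shift cm [-0.04  0.13  8.86] rows 3.0 tilt 0.04 j6 -1.26 t 49.8
826 241 274 176 202
99 [255.47785532 179.75862199]
102 [255.54955688 192.3427206 ]
105 [255.61803252 204.0400263 ]
```

>>> {"name": "arm_command", "arguments": {
  "moves": [
    [[0,0.13,1,-0.004],[0,0,1.5,0],[0,0,1.5,0],[0,0,1.5,0],[0,0,1.5,0],[0,0,1.2,0],[0,0,0.6,0],[0,0,0,0],[0,0,0,0]]
  ]
}}

```text
time: 50.55
eef_pos: [0.6453, 0.1763, 0.2151]
ee_rot: [0.0, 0.056, 0.998, 0.0]
contact_force: [-0.9, -0.2, 1.2]
gripper_width: 0.548
finger_force: 0.0
```

>>> {"name": "arm_command", "arguments": {
  "moves": [
    [[0,0,0,0],[0,0,0,0],[0,0,0,0],[0,0,0,0],[0,0,0,0],[0,0,0,0],[0,0,0,0],[0,0,0,0]]
  ],
  "fingers": -1,
  "force": 50
}}

```text
time: 51.22
eef_pos: [0.6455, 0.1781, 0.2152]
ee_rot: [0.001, 0.055, 0.998, 0.001]
contact_force: [1.6, 8.5, 0.1]
gripper_width: 0.27
finger_force: 50.0
```

>>> {"name": "arm_command", "arguments": {
  "moves": [
    [[-0.3,0,0.07,0],[-0.3,0,0.07,0],[-0.3,0,0.07,0],[0,0,0,0],[0,0,0,0]]
  ]
}}

```text
time: 51.63
eef_pos: [0.6541, 0.1771, 0.2131]
ee_rot: [0.0, 0.055, 0.998, 0.001]
contact_force: [0.4, 8.2, 1.8]
gripper_width: 0.273
finger_force: 50.0
```

>>> {"name": "arm_command", "arguments": {
  "moves": [
    [[0,0,0,0],[0,0,0,0],[0,0,0,0],[0,0,0,0],[0,0,0,0],[0,0,0,0],[0,0,-1,0],[0,0,-2,0],[0,0,-3,0],[0,0,-3,0],[0,0,0,0],[0,0,0,0]]
  ],
  "fingers": 0.1
}}

```text
time: 52.63
eef_pos: [0.6547, 0.1755, 0.3051]
ee_rot: [0.002, 0.056, 0.998, 0.0]
contact_force: [-0.0, -0.8, -2.0]
gripper_width: 0.548
finger_force: 0.0
```

```bash
python3 - <<'E'
from h import *
from scipy.ndimage import label
s=get_state();print(s["eef_pos"],s["time"])
im,K,W=cam("wrist");l,n=label(im.mean(2)[110:225,225:290]<60)
for i in range(1,n+1):
    if (l==i).sum()>100:
        v,u=np.where(l==i);print((l==i).sum(),u.min()+225,u.max()+225,v.min()+110,v.max()+110)
for t in(99,102,105):
    r=np.radians(t);print(t,w2p(K,W,np.r_[st(80-198*np.cos(r),0),.04+.198*np.sin(r)]))
E
```

```text
[0.65473354 0.17554275 0.30508433] 52.6333
800 242 274 171 196
99 [255.62223737 164.40717757]
102 [255.66460465 177.31218634]
105 [255.70399326 189.33574066]
```

>>> {"name": "arm_command", "arguments": {
  "moves": [
    [[0,0,-1,0],[0,0,-1,0],[0,0,0,0],[0,0,0,0],[0,0,0,0],[0,0,0,0],[0,0,0,0],[0,0,0,0]]
  ]
}}

```text
time: 53.35
eef_pos: [0.6541, 0.1754, 0.3223]
ee_rot: [-0.0, 0.056, 0.998, -0.0]
contact_force: [-0.1, 0.4, 1.0]
gripper_width: 0.551
finger_force: 0.0
```

```bash
python3 -c "
from cell import *
print(get_state()['time'],job_done())"
```

```text
the job is handed in; nothing more can be done
53.35 None
```

The job is handed in at 53 s with no verdict returned: the pin is parked in the notch, the lid stands at about 104–105° by camera (nudged up about 2.5° near the end because it read nearer 102°), and the brown bottle, red-capped bottle and jar stand upright on the tray.

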